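# Gauge a brass rod in the taper slot and mark where it stops

## Robot

A 7-joint arm with a two-finger parallel gripper is mounted at the origin on a cart in front of the work surface, level with it; the furniture and walls round the work are solid. World frame = base frame: x ahead of the robot, y to its left, z up, the work surface at z = 0. Lengths are in m, angles in rad, forces in N, time in s.
With the tool pointing down it reaches from about 0.4 to 0.85 m from the base axis. Payload 10.4 kg.
Tool frame: the origin (TCP) lies midway between the tips of the shut fingers; the grasp point (between the pads) lies 19 mm behind it; z points along the fingers, y is the line along which they close (so a half turn about z gives the same grasp; the last joint's range is limited). The gripper opens to 87 mm and grips with 3 to 60 N. Pads are 19 mm wide; open, the fingers measure 117 mm over their backs; the gripper's body (75 mm by 190 mm) begins 51 mm behind the grasp point.
Start: joints at [-1.22, 0.332, -0.065, 1.46, 0.022, 1.35, -0.088], TCP at [0.228, 0.582, 0.195] pointing down, gripper open.
Joint ranges: [-2.6, 2.6], [-0.5, 2.12], [-1.47, 1.34], [0.16, 2.42], [-1.27, 4.41], [0.06, 2.06], [-2.6, 2.6]. Speed limits (rad/s): [2.22, 2.22, 2.79, 2.79, 3.14, 3.14, 3.14].

## Interface

Orientations are given as a unit quaternion [x, y, z, w].
In Python, from bench import r gives the robot as it stands.
- The arm moves only by the tool arm_command, never from a script. Its arguments are lists of equal length, an entry for each row: "xyz": the shift along the world's x, y, z in m, a list of three; "rot": the turn, a rotation vector about the world's x, y, z in rad, a list of three. In form: {"xyz": [[tx, ty, tz], ...], "rot": [[ax, ay, az], ...]}. A call has 1 to 20 rows; each row is the pose to reach, as a shift and turn from the pose commanded when the call began; what a row does not reach only later rows make up. A row lasts 1/12 s, in which the tool goes at most 41.7 mm and 7.16 degrees, less where a joint would pass 70% of its speed; a pose out of reach is approached as far as the arm can. A call with a gripper value outside its range is refused whole. "grip" is the opening, from 0 (shut) to 1 (fully open), set as the call begins (left out, the last holds). The fingers move at their own pace and stop on an object; "squeeze" is the grip in N (left out, the last holds). Time passes only in rows, so rows that repeat a pose let the fingers close. It gives the time, the measured TCP pose, the force, the opening and the grip force at its end, in the units of the state.
- r.read_state(): the state, without advancing time (a new reading comes with each control period).
- r.camera(name): name is "scene" or "top" or "wrist"; returns the picture (400x640x3 uint8, red, green, blue); there is no depth.
- r.camera_model(name): a dict with "fx", "fy", "cx", "cy" (pixels), "T" (4x4, takes a point from camera to world coordinates). Camera axes: x right, y up, looking along -z (the intrinsics and any distortion apply to the point x, -y, -z); pixel columns grow to the right and rows downward; lengths in m; the calibration is good to about 2 mm. A picture is of the moment at which its call begins: read the wrist's pose just before it. camera_model takes no time and is no camera call; for the wrist camera it gives the pose at the moment of the call.
- r.close_job(): hands the job in; it is judged then, once.
Trained networks look in the newest picture that a camera, given by its name, has taken for a name from the list of things; names that differ only in an ending like _2 or _b are one class to them, and where a whole thing is asked for, a point or a joint stands for the part that bears it (a point fixed in the world has none). Each returns a list of dicts, best first, with "conf" (0 to 1); they miss things now and then, are a little off and sometimes report something else, mostly with a low value. They report only what shows in the picture. A call takes as long as a camera call. They do not tell look-alikes from the thing itself.
- r.look_for(label, camera): "at" ([x, y, z] in m, in the coordinates of the camera as it stood for that picture, good to about 4 mm: the middle of the surface that is visible of it).
- r.spot_point(label, camera): "at" ([x, y, z] in m, in the coordinates of the camera as it stood for that picture, good to about 4 mm: a listed point, or the origin of a listed thing).
The state is a dict: "time": time; "joint_positions": joint angles; "joint_vel": joint speeds; "joint_torque": joint torques, N m; "ee_pos": TCP position; "eef_rot": TCP orientation; "ft_force": force on the tool from outside, world axes, zero at the start; "torque": the same for the moment, N m; "width": finger opening in m; "grip_force": force on a finger pad.
Only numpy, scipy, OpenCV 4.12 (cv2) and the standard library are available. Lean on these libraries where they do the work, as an engineer would, in place of code of your own. Each camera call takes 0.05 s, during which the arm holds its last target. There are 200 camera calls.

## Task

Take the red-topped brass rod from the wooden stand, stand it in the wide end of the taper gauge's slot and slide it along the slot until it wedges snugly between both bars, pushing gently, with about 6 N (never more than 20 N on a bar). Leave it standing wedged there and slide the orange rider along its rail until its pointer stands level with the middle of the rod. Leave the other two rods in the stand.

Things in the scene. Friction and masses are not known exactly. Their poses are not given: they have to be found in the camera images.
- rod_red: Round brass rod with a red-painted top end, 75 mm long, standing loose in one of three holes of the stand; its diameter is somewhere between 11 and 16 mm and is what the gauge is to find. Origin: centre of its lower end, z along the rod to the red end. Under 0.15 kg, hard metal.
- rod_blue: Steel rod with a blue top, 75 mm long, 11 to 16 mm thick, in another hole of the stand; it stays there. Origin: centre of its lower end.
- rod_white: Steel rod with a white top, 75 mm long, 11 to 16 mm thick, in another hole of the stand; it stays there. Origin: centre of its lower end.
- stand: Fixed wooden block, 40 x 150 x 30 mm (x, y, z), origin at the centre of its underside, on the bench. Three 18 mm holes, 20 mm deep (hole floor 10 mm above the bench), at its y = -50, 0 and +50 mm; so each rod stands with its top 85 mm above the bench. Which rod stands in which hole varies.
- gauge: Taper gauge fixed on the bench: 8 mm aluminium plate (x -40 to 135, y -58 to 72 mm) with two steel bars (tops 30 mm above the bench), the tapered slot between them, and the rider's rail. Origin: at bench level under the wide (mouth) end of the fence's slot face. x along the slot, wide to narrow end; y from the slot across the fence to the rider; z up.
- slot_mouth (a point): Point on the slot floor (8 mm above the bench) at the wide end, 11 mm from the fence; axes as the gauge's. The slanting taper bar across the slot, 18 mm wide, 22 mm high, is clamped at a different setting each time: here the slot is 18 to 24 mm wide; it narrows 1 mm per 7 mm of x. The rod wedges 35 to 85 mm along x from here and stays wedged when let go.
- fence: The straight steel bar of the gauge, 18 mm wide, 22 mm high, with scale marks on its top. Its slot face is the plane y = 0 of its frame (the bar lies at y = 0 to 18 mm, x = -6 to 119 mm). Axes as the gauge's; origin on the slot floor at the mouth end of that face.
- rider (a joint): Position of the rider along its rail in m: the gauge x of its pointer; 0 is level with the mouth end of the fence, it grows to 0.112 towards the narrow end. Starts near the narrow end. It stays where it is left; about 1.5 N moves it.
- rider_grip (a point): Middle of the top of the rider's orange grip block, 46 mm above the bench, 50 mm from the slot face of the fence. The block is 12 mm along the slot, 22 mm across it, and can be gripped down to 22 mm above the bench; below it is a dark carriage 26 x 22 mm. Axes as the gauge's.
- pointer_tip (a point): Tip of the rider's thin orange pointer, which reaches across the top of the fence, 33 mm above the bench, and ends 4 mm short of the slot face. Axes as the gauge's; the pointer stands level with the rod when both have the same gauge x.
Things that resemble listed ones, but are neither listed nor needed, are in the scene too. There is more than one size of the gauge; the job needs the larger.

How it is judged:
By the outcome, as a careful person would: the job done as asked, in the order asked, and still so for the second after the job is handed in, with the robot touching nothing.
It also fails if it takes over 72 s, if anything falls off the work surface, if the arm or the gripper's body presses on something with over 40 N, if the wrist force passes 120 N, or if a joint passes its speed limit or range.

## Working session

There is one attempt and no reset: what is moved stays moved. The work goes in short steps, Python scripts to look and compute and a tool call to move; the robot and the scene stay as the last step left them, time stands still between calls to the robot, and variables do not carry over. Pictures are saved under pics/ and viewed, at most 10 in all, crops included, and the job is handed in when it is done.

Besides the shell and the picture viewer there is one more tool, called after "Emit:" by a JSON object that holds its "fn" and its "kwargs". arm_command: Moves the arm, as the interface text tells. Its arguments: {"type":"object","properties":{"xyz":{"type":"array"},"rot":{"type":"array"},"grip":{"type":"number"},"squeeze":{"type":"number"}},"required":["xyz","rot"]}

```bash
mkdir -p pics; ls
cat > h.py <<'E'
import numpy as np, cv2
from bench import r
def snap(n,f):
    M=r.camera_model(n); im=r.camera(n); cv2.imwrite('pics/'+f,im[:,:,::-1]); return M,im
def w(M,p): return (np.array(M['T'])@np.r_[p,1])[:3]
def px(M,P):
    q=np.linalg.inv(np.array(M['T']))@np.r_[P,1]; return M['cx']+M['fx']*q[0]/-q[2], M['cy']+M['fy']*-q[1]/-q[2]
def ray(M,u,v,z):
    T=np.array(M['T']); d=T[:3,:3]@np.array([(u-M['cx'])/M['fx'],-(v-M['cy'])/M['fy'],-1]); o=T[:3,3]; return o+d*(z-o[2])/d[2]
E
python3 - <<'E'
from h import *
for c in ['top','scene']:
    M,im=snap(c,c+'0.png'); print({k:v for k,v in M.items() if k!='T'}, np.round(M['T'],3).tolist())
    for l in ['rod_red','stand','gauge','slot_mouth','fence','rider_grip','pointer_tip']:
        for d in r.spot_point(l,c)[:3]: P=w(M,d['at']); print(c,l,round(d['conf'],2),P.round(3),np.round(px(M,P)))
s=r.read_state(); print(s['time'],s['ee_pos'],s['eef_rot'],s['width'])
E
```

```text
pics
{'fx': 485.19617099525533, 'fy': 485.19617099525533, 'cx': 326.0908219058809, 'cy': 202.09544109764357} [[-0.14, 0.969, -0.205, 0.277], [-0.99, -0.138, 0.025, -0.052], [-0.004, 0.206, 0.978, 1.067], [0.0, 0.0, 0.0, 1.0]]
top rod_red 0.63 [ 0.52  -0.232  0.011] [392. 183.]
top stand 0.93 [ 0.523 -0.287 -0.   ] [415. 180.]
top gauge 0.77 [ 0.486 -0.061 -0.003] [319. 210.]
top gauge 0.59 [ 0.48   0.114 -0.001] [242. 223.]
top slot_mouth 0.87 [ 0.48  -0.064  0.002] [321. 212.]
top slot_mouth 0.76 [0.478 0.101 0.011] [247. 222.]
top fence 0.86 [0.474 0.11  0.008] [243. 224.]
top fence 0.78 [ 0.486 -0.064  0.008] [320. 208.]
top fence 0.72 [ 0.525 -0.234  0.012] [393. 181.]
top rider_grip 0.48 [ 0.479 -0.025  0.032] [303. 212.]
top rider_grip 0.43 [0.586 0.169 0.042] [208. 176.]
top rider_grip 0.2 [ 0.48   0.113 -0.002] [242. 223.]
top pointer_tip 0.58 [ 0.485 -0.054  0.022] [316. 208.]
top pointer_tip 0.56 [0.578 0.118 0.035] [232. 177.]
top pointer_tip 0.48 [0.48 0.1  0.01] [247. 221.]
{'fx': 367.1205290075474, 'fy': 367.1205290075474, 'cx': 315.1536217674806, 'cy': 199.96667695455682} [[0.44, 0.428, -0.789, -0.168], [-0.898, 0.228, -0.377, -0.406], [0.018, 0.874, 0.485, 0.467], [0.0, 0.0, 0.0, 1.0]]
scene rod_red 0.61 [ 0.521 -0.239  0.011] [379. 229.]
scene rod_red 0.53 [0.583 0.116 0.029] [262. 179.]
scene stand 0.9 [ 0.522 -0.287  0.002] [400. 238.]
scene gauge 0.71 [0.483 0.113 0.   ] [242. 204.]
scene gauge 0.6 [ 0.522 -0.29   0.009] [402. 235.]
scene slot_mouth 0.89 [0.479 0.097 0.007] [246. 204.]
scene slot_mouth 0.86 [ 0.484 -0.07   0.005] [306. 220.]
scene rider_grip 0.58 [ 0.482 -0.029  0.034] [290. 206.]
scene rider_grip 0.54 [0.581 0.164 0.046] [246. 170.]
scene pointer_tip 0.67 [0.584 0.118 0.029] [261. 178.]
scene pointer_tip 0.56 [ 0.485 -0.06   0.026] [302. 211.]
0.8 [0.2282235  0.581898   0.19542671] [1.85824990e-01 9.82582854e-01 9.00773562e-05 1.63018582e-06] 0.08702563681655119
```

View pics/top0.png

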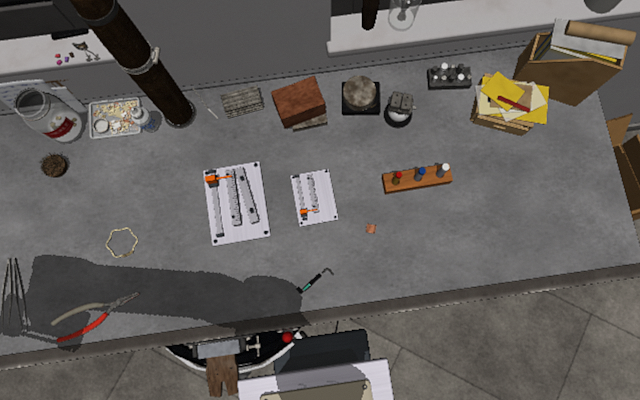

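View pics/scene0.png

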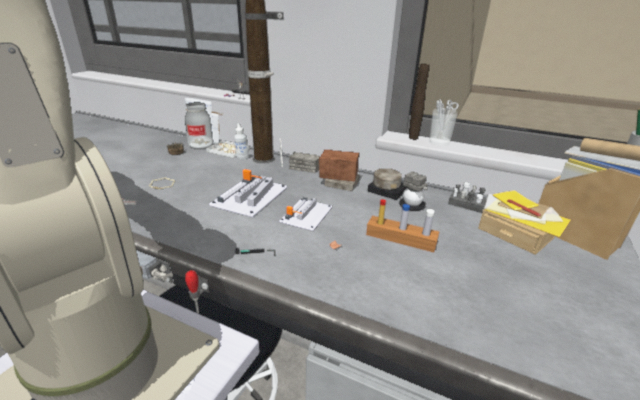

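The larger gauge is the left one (top view: plate around px (237,203), orange rider at (213,178), mouth end near (243,223)). The red rod is in the stand's left hole, at about px (397,178). I'll go above the gauge first to look.

Emit:
{"fn": "arm_command", "kwargs": {"xyz": [[0.02,-0.033,0.01],[0.04,-0.066,0.02],[0.06,-0.1,0.03],[0.08,-0.133,0.04],[0.1,-0.166,0.05],[0.12,-0.2,0.06],[0.14,-0.233,0.07],[0.16,-0.266,0.08],[0.18,-0.3,0.09],[0.2,-0.333,0.1],[0.22,-0.37,0.1],[0.23,-0.41,0.1],[0.24,-0.44,0.1],[0.25,-0.47,0.1],[0.25,-0.47,0.1],[0.25,-0.47,0.1]], "rot": [[0,0,-0.1],[0,0,-0.2],[0,0,-0.3],[0,0,-0.4],[0,0,-0.5],[0,0,-0.6],[0,0,-0.7],[0,0,-0.8],[0,0,-0.9],[0,0,-1.0],[0,0,-1.1],[0,0,-1.17],[0,0,-1.17],[0,0,-1.17],[0,0,-1.17],[0,0,-1.17]]}}

```text
time: 2.13
ee_pos: [0.4786, 0.1102, 0.2957]
eef_rot: [0.699, 0.715, 0.0, 0.0]
ft_force: [0.1, 0.6, -0.5]
width: 0.0872
grip_force: 0.0
```

Run:
```python
from h import *
s=r.read_state(); print(s['time'],s['ee_pos'],s['eef_rot'],s['ft_force'])
M,im=snap('wrist','w1.png'); print(np.round(M['T'],3).tolist(),M['fx'])
for l in ['gauge','slot_mouth','fence','rider_grip','pointer_tip']:
    for d in r.spot_point(l,'wrist')[:2]: P=w(M,d['at']); print(l,round(d['conf'],2),P.round(4),np.round(px(M,P)))
```

```text
2.1333 [0.47862705 0.11022093 0.29566774] [6.98810820e-01 7.15306431e-01 3.83147610e-04 3.89030849e-05] [ 0.12837714  0.58891222 -0.4669049 ]
[[1.0, -0.022, -0.006, 0.476], [0.023, 0.962, 0.271, 0.183], [-0.0, -0.272, 0.962, 0.487], [0.0, 0.0, 0.0, 1.0]] 285.83084278416936
gauge 0.87 [ 4.831e-01 -6.610e-02  2.000e-04] [323. 259.]
gauge 0.57 [ 0.4792  0.1142 -0.0049] [323. 162.]
slot_mouth 0.96 [ 0.4869 -0.0672  0.0131] [325. 263.]
slot_mouth 0.71 [0.4777 0.0993 0.0081] [322. 172.]
fence 0.94 [ 0.4804 -0.0595  0.0136] [321. 259.]
fence 0.82 [0.4798 0.108  0.0086] [323. 167.]
rider_grip 0.72 [0.5829 0.1669 0.0483] [393. 134.]
rider_grip 0.44 [ 0.4806 -0.0262  0.032 ] [322. 246.]
pointer_tip 0.63 [ 0.4817 -0.0568  0.0214] [322. 260.]
pointer_tip 0.61 [0.5792 0.1211 0.0296] [385. 163.]
```

View pics/w1.png

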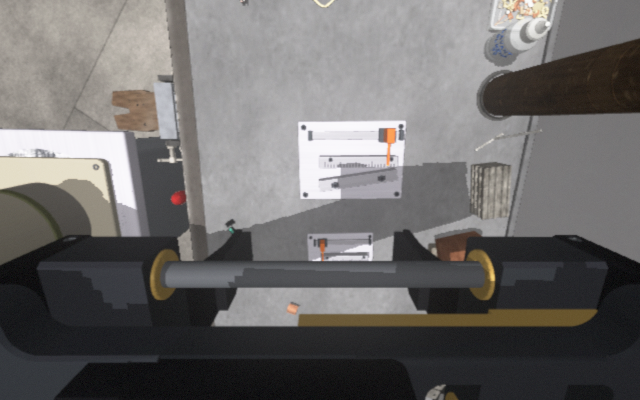

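The wrist view shows the large gauge at px x 300–405, y 122–200: rider grip at (390,134), fence along row ~161, taper bar along row ~180, wide end to the left. Next I'll look at the rod from beside it.

Emit:
{"fn": "arm_command", "kwargs": {"xyz": [[0.003,-0.03,0],[0.006,-0.06,0],[0.01,-0.095,0],[0.013,-0.13,0],[0.017,-0.165,0],[0.02,-0.2,-0.01],[0.024,-0.235,-0.02],[0.028,-0.27,-0.03],[0.032,-0.305,-0.04],[0.036,-0.34,-0.06],[0.04,-0.375,-0.08],[0.04,-0.4,-0.095],[0.04,-0.4,-0.095],[0.04,-0.4,-0.095]], "rot": [[0,0,0],[0,0,0],[0,0,0],[0,0,0],[0,0,0],[0,0,0],[0,0,0],[0,0,0],[0,0,0],[0,0,0],[0,0,0],[0,0,0],[0,0,0],[0,0,0]]}}

```text
time: 3.6
ee_pos: [0.5175, -0.2888, 0.1992]
eef_rot: [0.698, 0.716, -0.001, -0.001]
ft_force: [-0.7, 0.3, -0.3]
width: 0.0875
grip_force: 0.0
```

Run:
```python
from h import *
s=r.read_state(); print(s['time'],s['ee_pos'],s['eef_rot'],s['ft_force'])
M,im=snap('wrist','w2.png'); np.save('M2.npy',M['T'])
for l in ['rod_red','rod_blue','rod_white','stand']:
    for d in r.spot_point(l,'wrist')[:2]: P=w(M,d['at']); print(l,round(d['conf'],2),P.round(4),np.round(px(M,P)))
h=cv2.cvtColor(im,cv2.COLOR_RGB2HSV)
m=(((h[...,0]<6)|(h[...,0]>174))&(h[...,1]>150)&(h[...,2]>60)).astype('uint8')
n,_,st,c=cv2.connectedComponentsWithStats(m)
for i in range(1,n):
    if st[i,4]>20: print(st[i],c[i].round(1),ray(M,*c[i],0.085).round(4))
```

```text
3.6 [ 0.51747529 -0.28881578  0.199228  ] [ 0.69820682  0.71589501 -0.00093825 -0.00082727] [-0.71410783  0.27580751 -0.26766733]
rod_red 0.45 [ 0.5214 -0.2314  0.0132] [327. 133.]
rod_blue 0.52 [ 0.5208 -0.2832  0.0119] [326. 173.]
rod_white 0.69 [ 0.5217 -0.3378  0.0121] [325. 212.]
[321 137  12  12 107] [326.7 142.1] [ 0.52   -0.2373  0.085 ]
```

View pics/w2.png

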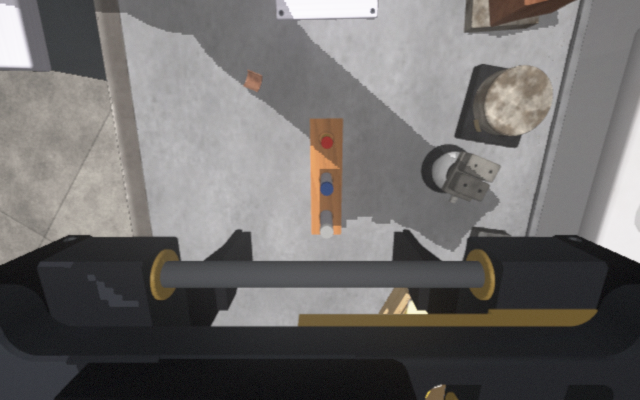

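Red top at px (327,142) → (0.520, −0.237) at z = 0.085, consistent with the top view; the stand is aligned with y. Descending and gripping.

Emit:
{"fn": "arm_command", "kwargs": {"xyz": [[0.001,0.025,-0.01],[0.002,0.051,-0.03],[0.002,0.051,-0.06],[0.002,0.051,-0.09],[0.002,0.051,-0.115],[0.002,0.051,-0.135],[0.002,0.051,-0.15],[0.002,0.051,-0.155],[0.002,0.051,-0.155],[0.002,0.051,-0.155]], "rot": [[0,0,0],[0,0,0],[0,0,0],[0,0,0],[0,0,0],[0,0,0],[0,0,0],[0,0,0],[0,0,0],[0,0,0]], "grip": 0.6}}

```text
time: 4.68
ee_pos: [0.5209, -0.2369, 0.0464]
eef_rot: [0.697, 0.717, 0.0, 0.0]
ft_force: [-0.3, -1.0, -0.4]
width: 0.0524
grip_force: 0.0
```

Emit:
{"fn": "arm_command", "kwargs": {"xyz": [[0,0,0],[0,0,0],[0,0,0],[0,0,0],[0,0,0],[0,0,0],[0,0,0],[0,0,0],[0,0,0],[0,0,0],[0,0,0],[0,0,0]], "rot": [[0,0,0],[0,0,0],[0,0,0],[0,0,0],[0,0,0],[0,0,0],[0,0,0],[0,0,0],[0,0,0],[0,0,0],[0,0,0],[0,0,0]], "grip": 0, "squeeze": 20}}

```text
time: 5.68
ee_pos: [0.5202, -0.2371, 0.0454]
eef_rot: [0.698, 0.717, 0.0, 0.0]
ft_force: [0.4, 0.1, -0.2]
width: 0.0119
grip_force: 20.0
```

Gripped; the rod measures about 11.9 mm. I'll lift and take a close look at the gauge.

Emit:
{"fn": "arm_command", "kwargs": {"xyz": [[0,0,0.02],[0,0,0.05],[0,0,0.08],[0,0.02,0.105],[0,0.05,0.105],[0,0.085,0.105],[0,0.12,0.105],[0,0.155,0.105],[0,0.19,0.105],[0,0.22,0.105],[0,0.245,0.105],[0,0.26,0.105],[0,0.26,0.105],[0,0.26,0.105],[0,0.26,0.105]], "rot": [[0,0,0],[0,0,0],[0,0,0],[0,0,0],[0,0,0],[0,0,0],[0,0,0],[0,0,0],[0,0,0],[0,0,0],[0,0,0],[0,0,0],[0,0,0],[0,0,0],[0,0,0]]}}

```text
time: 6.93
ee_pos: [0.5201, 0.0217, 0.1503]
eef_rot: [0.698, 0.716, -0.0, 0.0]
ft_force: [0.2, -1.1, -0.3]
width: 0.0115
grip_force: 20.0
```

Run:
```python
from h import *
s=r.read_state(); print(s['time'],s['ee_pos'],s['eef_rot'],s['ft_force'],s['width'])
M,im=snap('wrist','w3.png'); import pickle; pickle.dump(M,open('M3.pkl','wb'))
for l in ['gauge','slot_mouth','fence','rider_grip','pointer_tip']:
    for d in r.spot_point(l,'wrist')[:2]: P=w(M,d['at']); print(l,round(d['conf'],2),P.round(4),np.round(px(M,P)))
u0,v0=px(M,[.54,.12,.02]); u0=int(u0)-100;v0=max(0,int(v0)-75); print(u0,v0)
cv2.imwrite('pics/w3c.png',cv2.resize(im[v0:v0+150,u0:u0+200,::-1],None,fx=4,fy=4,interpolation=2))
```

```text
6.9333 [0.52013226 0.02173475 0.15030236] [ 6.97878390e-01  7.16216239e-01 -1.85365199e-04  1.32367020e-04] [ 0.15389304 -1.13698944 -0.31181103] 0.011472025673570557
gauge 0.88 [ 0.4835 -0.0651 -0.0018] [293. 247.]
gauge 0.72 [ 0.4801  0.1105 -0.0011] [290. 105.]
slot_mouth 0.83 [0.4805 0.0991 0.0081] [289. 116.]
slot_mouth 0.74 [ 0.4866 -0.0661  0.0122] [294. 252.]
fence 0.63 [ 0.4829 -0.0611  0.0082] [292. 247.]
fence 0.58 [0.48   0.1108 0.0099] [288. 105.]
rider_grip 0.64 [0.5829 0.1693 0.0495] [396.  38.]
rider_grip 0.54 [ 0.4802 -0.0273  0.0325] [287. 229.]
pointer_tip 0.58 [0.5797 0.1206 0.0336] [384.  96.]
243 21
```

View pics/w3c.png

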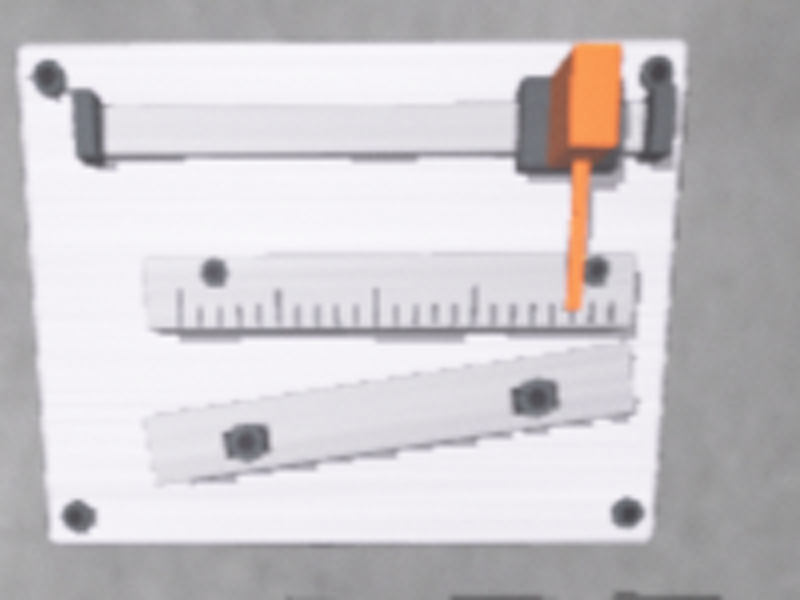

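The crop clearly shows the large gauge: plate corners (20,46), (686,42), (650,542), (50,542); fence slot edge at row ~327 from x=150 to 635; taper bar's slot edge from (145,417) to (632,345). I'll fit the gauge pose from these.

Run:
```python
from h import *; import pickle
from scipy.optimize import least_squares
M=pickle.load(open('M3.pkl','rb'))
R=lambda x,y,z: ray(M,243+(x-1.5)/4,21+(y-1.5)/4,z)
C=[(20,46,.008,-.040,.072),(686,42,.008,.135,.072),(650,542,.008,.135,-.058),(50,542,.008,-.040,-.058),
(150,327,.030,-.006,0),(634,327,.030,.119,0),(180,290,.03,0,None),(572,308,.033,None,.004)]
W=[R(*c[:3]) for c in C]
def g(p,P): d=P[:2]-p[:2]; c,s=np.cos(p[2]),np.sin(p[2]); return np.array([c*d[0]+s*d[1],-s*d[0]+c*d[1]])
def res(p):
    o=[]
    for c,P in zip(C,W):
        q=g(p,P)
        if c[3] is not None:o.append(q[0]-c[3])
        if c[4] is not None:o.append(q[1]-c[4])
    return o
f=least_squares(res,[.48,.11,0]); p=f.x; print(p.round(4),(f.fun*1e3).round(1)); np.save('g.npy',p)
print('pointer',g(p,W[-1]))
a,b=[g(p,R(x,y,.030)) for x,y in((145,417),(632,345))]; print('taper',a,b)
print('rider',g(p,R(597,100,.046)))
c,s=np.cos(p[2]),np.sin(p[2]); m=(b[1]-a[1])/(b[0]-a[0]); w0=-(a[1]-m*a[0]); print('slope',m,'w0',w0)
for D in (.0115,.0119,.0125):
    X=(w0-D)*7; print('wedge x~',X)
toW=lambda x,y:(p[0]+c*x-s*y,p[1]+s*x+c*y)
for q in [(0,-.011),(.005,-.010),(.055,-.006)]: print(q,np.round(toW(*q),4))
```

```text
[0.4795 0.1116 0.0281] [ 0.4 -1.2 -1.7 -0.7 -1.2  0.2 -0.3  0.7  0.3  0.4  0.1  0.1  2.4  0.5]
pointer [0.10225624 0.0045162 ]
taper [-0.00797201 -0.02203144] [ 0.11894352 -0.00434263]
rider [0.10270657 0.04921008]
slope 0.13937469574357858 w0 0.020920347653577198
wedge x~ 0.06594243357504039
wedge x~ 0.06314243357504037
wedge x~ 0.05894243357504038
(0, -0.011) [0.4798 0.1006]
(0.005, -0.01) [0.4848 0.1017]
(0.055, -0.006) [0.5347 0.1072]
```

Fit residuals are about 1 mm; the slot is about 21 mm wide at the mouth and the wedge point should be near gauge x ≈ 63 mm. Moving the rod above the mouth and part-way down.

Emit:
{"fn": "arm_command", "kwargs": {"xyz": [[-0.01,0.02,0],[-0.02,0.045,0],[-0.03,0.068,-0.01],[-0.035,0.079,-0.03],[-0.035,0.079,-0.055],[-0.035,0.079,-0.075],[-0.035,0.079,-0.09],[-0.035,0.079,-0.09],[-0.035,0.079,-0.09]], "rot": [[0,0,0],[0,0,0],[0,0,0],[0,0,0],[0,0,0],[0,0,0],[0,0,0],[0,0,0],[0,0,0]]}}

```text
time: 7.98
ee_pos: [0.485, 0.1014, 0.0603]
eef_rot: [0.698, 0.716, -0.001, -0.0]
ft_force: [0.5, -0.2, -1.6]
width: 0.0113
grip_force: 20.0
```

Emit:
{"fn": "arm_command", "kwargs": {"xyz": [[0,0,-0.004],[0,0,-0.008],[0,0,-0.012],[0,0,-0.014],[0,0,-0.015],[0,0,-0.0155],[0,0,-0.0155]], "rot": [[0,0,0],[0,0,0],[0,0,0],[0,0,0],[0,0,0],[0,0,0],[0,0,0]]}}

```text
time: 8.57
ee_pos: [0.4852, 0.1019, 0.0449]
eef_rot: [0.697, 0.717, 0.0, 0.0]
ft_force: [0.0, -0.4, -0.8]
width: 0.0116
grip_force: 20.0
```

Run:
```python
from h import *
s=r.read_state(); print(s['time'],s['ee_pos'],s['eef_rot'],s['ft_force'],s['width'])
M,im=snap('scene','s4.png'); u,v=map(int,px(M,[.51,.11,.05]))
a=cv2.resize(im[v-50:v+50,u-70:u+70,::-1],None,fx=4,fy=4,interpolation=2)
M,im=snap('top','t4.png'); u,v=map(int,px(M,[.51,.11,.05]))
b=cv2.resize(im[v-50:v+50,u-30:u+30,::-1],None,fx=4,fy=4,interpolation=2)
cv2.imwrite('pics/c4.png',np.hstack([a,b]))
```

```text
8.5667 [0.48524033 0.10188163 0.04489698] [6.97489001e-01 7.16595485e-01 5.32479173e-05 2.64660212e-05] [ 0.02670813 -0.44671757 -0.80377647] 0.01157043108831878
```

View pics/c4.png

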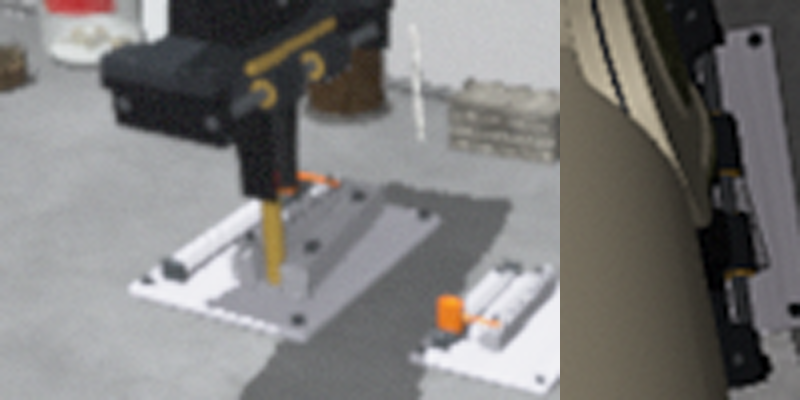

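The picture shows the rod standing in the mouth between fence and taper bar (rod foot at px (275,280)), almost on the floor. Lowering to contact.

Emit:
{"fn": "arm_command", "kwargs": {"xyz": [[0,0,-0.0005],[0,0,-0.001],[0,0,-0.0012],[0,0,-0.0015],[0,0,-0.0015]], "rot": [[0,0,0],[0,0,0],[0,0,0],[0,0,0],[0,0,0]]}}

```text
time: 9.08
ee_pos: [0.4852, 0.1019, 0.0434]
eef_rot: [0.698, 0.717, 0.0, 0.0]
ft_force: [-0.1, -0.5, -1.1]
width: 0.0119
grip_force: 20.0
```

Emit:
{"fn": "arm_command", "kwargs": {"xyz": [[0,0,-0.0003],[0,0,-0.0006],[0,0,-0.0008],[0,0,-0.001],[0,0,-0.001]], "rot": [[0,0,0],[0,0,0],[0,0,0],[0,0,0],[0,0,0]]}}

```text
time: 9.5
ee_pos: [0.4861, 0.1021, 0.0432]
eef_rot: [0.698, 0.717, 0.001, 0.0]
ft_force: [-0.6, 0.2, 8.0]
width: 0.0117
grip_force: 20.0
```

Floor contact. I'll ease off, soften the grip, and slide along the slot.

Emit:
{"fn": "arm_command", "kwargs": {"xyz": [[0,0,0.0004],[0,0,0.0007],[0.003,0.0003,0.0007],[0.007,0.0007,0.0007],[0.011,0.0011,0.0007],[0.015,0.0015,0.0007],[0.019,0.0019,0.0007],[0.023,0.0023,0.0007],[0.027,0.0027,0.0007],[0.03,0.003,0.0007],[0.033,0.0033,0.0007],[0.036,0.0036,0.0007],[0.038,0.0038,0.0007],[0.038,0.0038,0.0007]], "rot": [[0,0,0],[0,0,0],[0,0,0],[0,0,0],[0,0,0],[0,0,0],[0,0,0],[0,0,0],[0,0,0],[0,0,0],[0,0,0],[0,0,0],[0,0,0],[0,0,0]], "squeeze": 12}}

```text
time: 10.67
ee_pos: [0.5237, 0.1057, 0.043]
eef_rot: [0.697, 0.717, 0.0, 0.0]
ft_force: [-2.3, -0.1, 2.9]
width: 0.0121
grip_force: 12.2
```

Emit:
{"fn": "arm_command", "kwargs": {"xyz": [[0.001,0.0001,0],[0.002,0.0002,0],[0.003,0.0003,0],[0.004,0.0004,0],[0.005,0.0005,0],[0.006,0.0006,0],[0.007,0.0007,0],[0.008,0.0008,0],[0.008,0.0008,0]], "rot": [[0,0,0],[0,0,0],[0,0,0],[0,0,0],[0,0,0],[0,0,0],[0,0,0],[0,0,0],[0,0,0]]}}

```text
time: 11.42
ee_pos: [0.5314, 0.1065, 0.0431]
eef_rot: [0.697, 0.717, 0.0, 0.0]
ft_force: [-2.4, -0.7, 3.1]
width: 0.0118
grip_force: 12.2
```

Emit:
{"fn": "arm_command", "kwargs": {"xyz": [[0.001,0.0001,0.0002],[0.002,0.0002,0.0002],[0.003,0.0003,0.0002],[0.004,0.0004,0.0002],[0.005,0.0005,0.0002],[0.005,0.0005,0.0002]], "rot": [[0,0,0],[0,0,0],[0,0,0],[0,0,0],[0,0,0],[0,0,0]]}}

```text
time: 11.92
ee_pos: [0.5361, 0.107, 0.0431]
eef_rot: [0.697, 0.717, -0.0, -0.0]
ft_force: [-1.8, 0.8, 0.5]
width: 0.0121
grip_force: 12.1
```

Now at gauge x ≈ 56 mm. Shorter steps.

Emit:
{"fn": "arm_command", "kwargs": {"xyz": [[0.0006,0.0001,0],[0.0012,0.0001,0],[0.0018,0.0002,0],[0.0024,0.0002,0],[0.003,0.0003,0],[0.003,0.0003,0]], "rot": [[0,0,0],[0,0,0],[0,0,0],[0,0,0],[0,0,0],[0,0,0]]}}

```text
time: 12.42
ee_pos: [0.5391, 0.1073, 0.0432]
eef_rot: [0.697, 0.717, -0.0, -0.0]
ft_force: [-3.7, 0.6, 0.7]
width: 0.0121
grip_force: 12.4
```

Emit:
{"fn": "arm_command", "kwargs": {"xyz": [[0.0004,0,0],[0.0008,0.0001,0],[0.0012,0.0001,0],[0.0015,0.0001,0],[0.0015,0.0001,0]], "rot": [[0,0,0],[0,0,0],[0,0,0],[0,0,0],[0,0,0]]}}

```text
time: 12.83
ee_pos: [0.5407, 0.1074, 0.0432]
eef_rot: [0.697, 0.717, 0.0, -0.0]
ft_force: [-4.1, 0.7, 0.6]
width: 0.0124
grip_force: 12.5
```

Emit:
{"fn": "arm_command", "kwargs": {"xyz": [[0.0004,0,0],[0.0008,0.0001,0],[0.0012,0.0001,0],[0.0015,0.0001,0],[0.0015,0.0001,0]], "rot": [[0,0,0],[0,0,0],[0,0,0],[0,0,0],[0,0,0]]}}

```text
time: 13.25
ee_pos: [0.5423, 0.1075, 0.0433]
eef_rot: [0.697, 0.717, 0.0, 0.0]
ft_force: [-3.7, 0.2, 1.2]
width: 0.0123
grip_force: 12.6
```

Emit:
{"fn": "arm_command", "kwargs": {"xyz": [[0.0004,0,0],[0.0008,0.0001,0],[0.0012,0.0001,0],[0.0015,0.0001,0],[0.0015,0.0001,0]], "rot": [[0,0,0],[0,0,0],[0,0,0],[0,0,0],[0,0,0]]}}

```text
time: 13.67
ee_pos: [0.5438, 0.1076, 0.0433]
eef_rot: [0.697, 0.717, 0.0, 0.0]
ft_force: [-4.4, 1.2, 2.6]
width: 0.0129
grip_force: 12.7
```

Run:
```python
from h import *
s=r.read_state(); print(s['ft_force'],s['torque'],s['width'])
M,im=snap('scene','s5.png'); u,v=map(int,px(M,[.545,.107,.05]))
print(u,v,px(M,[.544,.107,.0431]))
cv2.imwrite('pics/c5.png',cv2.resize(im[v-30:v+30,u-40:u+40,::-1],None,fx=9,fy=9,interpolation=2))
```

```text
[-4.43186956  1.23828756  2.58068404] [ 0.01627629  1.24946336 -0.00414946] 0.012911009209065545
256 177 (np.float64(256.10477242770884), np.float64(180.344924708386))
```

View pics/c5.png

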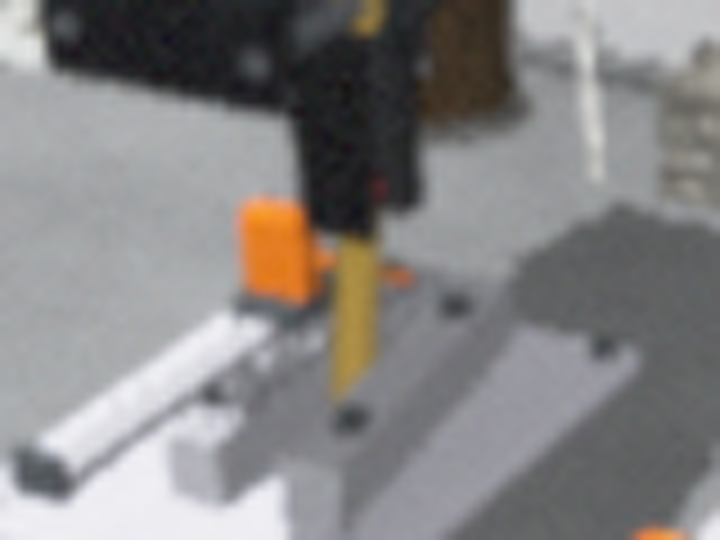

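The rod's top leans toward +x (foot at px (340,395), leaving the gripper at (360,235)). Its foot stopped early while the soft grip let it tilt. I'll back off, firm the grip so the pads hold it upright, then push again.

Emit:
{"fn": "arm_command", "kwargs": {"xyz": [[-0.002,-0.0002,0.0003],[-0.004,-0.0004,0.0003],[-0.006,-0.0006,0.0003],[-0.008,-0.0008,0.0003],[-0.01,-0.001,0.0003],[-0.012,-0.0012,0.0003],[-0.012,-0.0012,0.0003]], "rot": [[0,0,0],[0,0,0],[0,0,0],[0,0,0],[0,0,0],[0,0,0],[0,0,0]]}}

```text
time: 14.3
ee_pos: [0.5322, 0.1064, 0.0441]
eef_rot: [0.698, 0.717, 0.001, 0.0]
ft_force: [1.8, 0.8, 2.4]
width: 0.0119
grip_force: 12.0
```

Emit:
{"fn": "arm_command", "kwargs": {"xyz": [[0,0,0],[0,0,0],[0,0,0],[0,0,0],[0,0,0]], "rot": [[0,0,0],[0,0,0],[0,0,0],[0,0,0],[0,0,0]], "squeeze": 45}}

```text
time: 14.72
ee_pos: [0.5324, 0.1065, 0.0441]
eef_rot: [0.698, 0.717, 0.001, 0.0]
ft_force: [1.8, 1.1, 5.4]
width: 0.0108
grip_force: 45.0
```

Emit:
{"fn": "arm_command", "kwargs": {"xyz": [[0,0,0.0003],[0.001,0.0001,0.0004],[0.002,0.0002,0.0004],[0.003,0.0003,0.0004],[0.004,0.0004,0.0004],[0.004,0.0004,0.0004]], "rot": [[0,0,0],[0,0,0],[0,0,0],[0,0,0],[0,0,0],[0,0,0]]}}

```text
time: 15.22
ee_pos: [0.5352, 0.1068, 0.044]
eef_rot: [0.697, 0.717, -0.0, -0.001]
ft_force: [-2.6, -0.0, 7.7]
width: 0.0108
grip_force: 45.1
```

Emit:
{"fn": "arm_command", "kwargs": {"xyz": [[0,0,0.0004],[0,0,0.0008],[0,0,0.0008],[0,0,0.0008]], "rot": [[0,0,0],[0,0,0],[0,0,0],[0,0,0]]}}

```text
time: 15.55
ee_pos: [0.5348, 0.1067, 0.0442]
eef_rot: [0.697, 0.717, -0.001, -0.0]
ft_force: [-1.5, 0.3, -0.6]
width: 0.0107
grip_force: 45.0
```

Fz is now about zero. I'll advance in small steps.

Emit:
{"fn": "arm_command", "kwargs": {"xyz": [[0.0006,0.0001,0],[0.0012,0.0001,0],[0.0018,0.0002,0],[0.0024,0.0002,0],[0.0024,0.0002,0]], "rot": [[0,0,0],[0,0,0],[0,0,0],[0,0,0],[0,0,0]]}}

```text
time: 15.97
ee_pos: [0.5372, 0.1069, 0.0443]
eef_rot: [0.697, 0.717, -0.001, -0.001]
ft_force: [-5.6, -0.1, 0.0]
width: 0.011
grip_force: 45.4
```

Emit:
{"fn": "arm_command", "kwargs": {"xyz": [[0.0002,0,0],[0.0003,0,0],[0.0003,0,0],[0.0003,0,0],[0.0003,0,0]], "rot": [[0,0,0],[0,0,0],[0,0,0],[0,0,0],[0,0,0]]}}

```text
time: 16.38
ee_pos: [0.5374, 0.1069, 0.0443]
eef_rot: [0.697, 0.717, -0.001, -0.001]
ft_force: [-5.3, 0.7, -0.5]
width: 0.0107
grip_force: 45.4
```

Run:
```python
from h import *
s=r.read_state(); print(s['time'],s['ft_force'],s['torque'],s['width'],s['ee_pos'])
M,im=snap('scene','s6.png'); u,v=map(int,px(M,[.545,.107,.05]))
cv2.imwrite('pics/c6.png',cv2.resize(im[v-30:v+30,u-40:u+40,::-1],None,fx=9,fy=9,interpolation=2))
```

```text
16.3833 [-5.27797506  0.69694201 -0.5356022 ] [ 0.13175111  1.68919225 -0.04297873] 0.010653455561203558 [0.53735428 0.10691342 0.04427895]
```

View pics/c6.png

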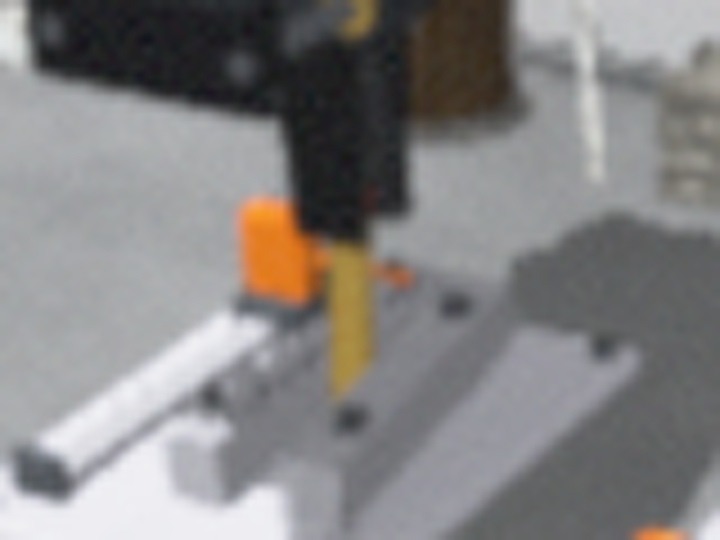

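The rod now stands practically upright (edges at px x≈332 and 372 are vertical) in the slot at gauge x ≈ 58 mm. A little more push to reach 6 N, then release.

Emit:
{"fn": "arm_command", "kwargs": {"xyz": [[0.0002,0,0],[0.0004,0,0],[0.0004,0,0],[0.0004,0,0]], "rot": [[0,0,0],[0,0,0],[0,0,0],[0,0,0]]}}

```text
time: 16.77
ee_pos: [0.5377, 0.1069, 0.0443]
eef_rot: [0.697, 0.717, -0.001, -0.001]
ft_force: [-5.6, -0.4, -0.2]
width: 0.0111
grip_force: 45.5
```

Emit:
{"fn": "arm_command", "kwargs": {"xyz": [[0,0,0],[0,0,0],[0,0,0],[0,0,0],[0,0,0],[0,0,0]], "rot": [[0,0,0],[0,0,0],[0,0,0],[0,0,0],[0,0,0],[0,0,0]], "grip": 0.5}}

```text
time: 17.27
ee_pos: [0.5391, 0.1069, 0.0449]
eef_rot: [0.698, 0.717, 0.0, 0.0]
ft_force: [0.4, 0.4, -0.8]
width: 0.0404
grip_force: 0.0
```

Emit:
{"fn": "arm_command", "kwargs": {"xyz": [[0,0,0.005],[0,0,0.02],[0,0,0.04],[0,0,0.065],[0,-0.02,0.09],[0,-0.045,0.105],[0,-0.065,0.105],[0,-0.085,0.105],[0,-0.085,0.105],[0,-0.085,0.105],[0,-0.085,0.105]], "rot": [[0,0,0],[0,0,0],[0,0,0],[0,0,0],[0,0,0],[0,0,0],[0,0,0],[0,0,0],[0,0,0],[0,0,0],[0,0,0]]}}

```text
time: 18.18
ee_pos: [0.5389, 0.0227, 0.1499]
eef_rot: [0.697, 0.717, 0.0, -0.0]
ft_force: [0.5, -0.2, -0.1]
width: 0.0433
grip_force: 0.0
```

Run:
```python
from h import *; import pickle
s=r.read_state(); print(s['time'],s['ft_force'],s['ee_pos'],s['eef_rot'])
M,im=snap('wrist','w7.png'); pickle.dump(M,open('M7.pkl','wb'))
for l in ['rod_red','rider_grip','pointer_tip']:
    for d in r.spot_point(l,'wrist')[:2]: P=w(M,d['at']); print(l,round(d['conf'],2),P.round(4),np.round(px(M,P)))
u0,v0=px(M,[.54,.12,.03]); u0=int(u0)-100;v0=max(0,int(v0)-75); print(u0,v0)
cv2.imwrite('pics/w7c.png',cv2.resize(im[v0:v0+150,u0:u0+200,::-1],None,fx=4,fy=4,interpolation=2))
```

```text
18.1833 [ 0.51274428 -0.24234042 -0.07087548] [0.53885101 0.02271031 0.14991421] [ 6.97333919e-01  7.16746362e-01  2.25766264e-04 -8.29811065e-05]
rider_grip 0.66 [0.5844 0.1653 0.0459] [376.  45.]
rider_grip 0.6 [ 0.4783 -0.0261  0.029 ] [270. 228.]
pointer_tip 0.82 [0.582  0.1164 0.031 ] [367. 101.]
226 21
```

View pics/w7c.png

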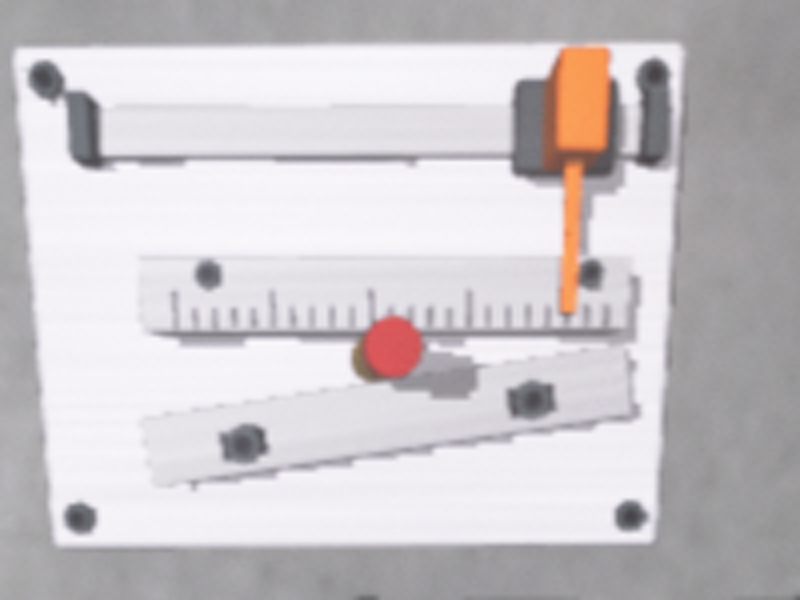

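The wrist view shows the rod wedged (red top at crop px (393,347)), but with brass visible at lower left (355,357), suggesting a slight lean. Quantifying it.

Run:
```python
from h import *; import pickle
M=pickle.load(open('M7.pkl','rb')); p=np.load('g.npy'); im=cv2.imread('pics/w7.png')
c,s=np.cos(p[2]),np.sin(p[2])
g=lambda P:np.round(np.array([c*(P[0]-p[0])+s*(P[1]-p[1]),-s*(P[0]-p[0])+c*(P[1]-p[1])])*1e3,1)
h=cv2.cvtColor(im,cv2.COLOR_BGR2HSV); sub=h[90:130,300:350]
def comp(m):
    n,l,st,cc=cv2.connectedComponentsWithStats(m.astype('uint8')); i=1+np.argmax(st[1:,4]); print(st[i]+[300,90,0,0,0]); return cc[i]+[300,90],st[i]
cr,sr=comp(((sub[...,0]<8)|(sub[...,0]>172))&(sub[...,1]>100)); T=ray(M,*cr,.083); print('top',T.round(4),g(T))
cb,sb=comp((sub[...,0]>14)&(sub[...,0]<32)&(sub[...,1]>80)&(sub[...,2]<200))
L=ray(M,300+sb[0]-.5,cb[1]+2,.031); print('left edge',g(L))
# predicted vertical-rod silhouette left edge for 12mm rod at top position
for tilt in (0,1,2,3,4):
    e=[]
    for z in np.linspace(.03,.083,12):
        x=T[0]-np.tan(np.radians(tilt))*(.083-z)
        e.append(px(M,[x-.006,T[1],z])[0])
    print(tilt,'min u',round(min(e),1))
# fence edge check
for x in (150,634): print(g(ray(M,226+(x-1.5)/4,21+(328-1.5)/4,.03)))
for xy in ((173,292),(568,312)): print('mark0/ptr',g(ray(M,226+(xy[0]-1.5)/4,21+(xy[1]-1.5)/4,.0315)))
```

```text
[317 100  14  15 172]
top [0.5371 0.1069 0.083 ] [57.5 -6.4]
[315 108   2   5   5]
left edge [48.3 -8.7]
0 min u 316.5
1 min u 316.5
2 min u 315.7
3 min u 314.8
4 min u 313.9
[-4.6  0.6]
[120.2   0.5]
mark0/ptr [2.1 9.2]
mark0/ptr [102.8   4.3]
```

The rod leans about 3°. I'll re-seat it: pull it back a little, let it stand free on the floor, re-grip lower and firmly, then push again.

Emit:
{"fn": "arm_command", "kwargs": {"xyz": [[-0.003,0.03,0],[-0.003,0.06,0],[-0.003,0.085,0],[-0.003,0.085,-0.02],[-0.003,0.085,-0.05],[-0.003,0.085,-0.08],[-0.003,0.085,-0.1],[-0.003,0.085,-0.11],[-0.003,0.085,-0.114],[-0.003,0.085,-0.114],[-0.003,0.085,-0.114]], "rot": [[0,0,0],[0,0,0],[0,0,0],[0,0,0],[0,0,0],[0,0,0],[0,0,0],[0,0,0],[0,0,0],[0,0,0],[0,0,0]]}}

```text
time: 19.3
ee_pos: [0.5366, 0.1072, 0.0369]
eef_rot: [0.697, 0.717, 0.001, 0.0]
ft_force: [-0.3, 0.9, -0.1]
width: 0.0436
grip_force: 0.0
```

Emit:
{"fn": "arm_command", "kwargs": {"xyz": [[0,0,0],[0,0,0],[0,0,0],[0,0,0],[0,0,0],[0,0,0],[0,0,0],[-0.002,0,0],[-0.004,-0.0003,0],[-0.006,-0.0006,0],[-0.008,-0.0008,0],[-0.01,-0.001,0],[-0.012,-0.0012,0],[-0.012,-0.0012,0],[-0.012,-0.0012,0]], "rot": [[0,0,0],[0,0,0],[0,0,0],[0,0,0],[0,0,0],[0,0,0],[0,0,0],[0,0,0],[0,0,0],[0,0,0],[0,0,0],[0,0,0],[0,0,0],[0,0,0],[0,0,0]], "grip": 0, "squeeze": 10}}

```text
time: 20.55
ee_pos: [0.5239, 0.1059, 0.036]
eef_rot: [0.697, 0.717, 0.0, 0.0]
ft_force: [1.9, -0.4, 3.7]
width: 0.0121
grip_force: 10.0
```

Emit:
{"fn": "arm_command", "kwargs": {"xyz": [[0,0,0],[0,0,0],[0,0,0],[0,0,0],[0,0,0]], "rot": [[0,0,0],[0,0,0],[0,0,0],[0,0,0],[0,0,0]], "grip": 0.2}}

```text
time: 20.97
ee_pos: [0.5235, 0.1057, 0.0355]
eef_rot: [0.697, 0.717, -0.0, -0.0]
ft_force: [0.2, -0.8, 1.1]
width: 0.0175
grip_force: 0.0
```

Emit:
{"fn": "arm_command", "kwargs": {"xyz": [[0,0,-0.001],[0,0,-0.001],[0,0,-0.001],[0,0,-0.001],[0,0,-0.001]], "rot": [[0,0,0],[0,0,0],[0,0,0],[0,0,0],[0,0,0]], "grip": 0, "squeeze": 50}}

```text
time: 21.38
ee_pos: [0.5237, 0.1057, 0.0347]
eef_rot: [0.698, 0.717, -0.0, -0.0]
ft_force: [0.1, 0.7, -1.1]
width: 0.0113
grip_force: 50.1
```

Emit:
{"fn": "arm_command", "kwargs": {"xyz": [[0,0,0.0003],[0.0015,0.0001,0.0003],[0.003,0.0003,0.0003],[0.0045,0.0004,0.0003],[0.006,0.0006,0.0003],[0.0075,0.0007,0.0003],[0.0085,0.0008,0.0003],[0.0085,0.0008,0.0003]], "rot": [[0,-0.01,0],[0,-0.01,0],[0,-0.01,0],[0,-0.01,0],[0,-0.01,0],[0,-0.01,0],[0,-0.01,0],[0,-0.01,0]]}}

```text
time: 22.05
ee_pos: [0.5325, 0.1066, 0.035]
eef_rot: [0.698, 0.717, 0.003, 0.004]
ft_force: [0.5, -0.0, -0.6]
width: 0.0112
grip_force: 50.1
```

Emit:
{"fn": "arm_command", "kwargs": {"xyz": [[0.0005,0,0],[0.001,0.0001,0],[0.0015,0.0001,0],[0.002,0.0002,0],[0.002,0.0002,0],[0.002,0.0002,0]], "rot": [[0,0,0],[0,0,0],[0,0,0],[0,0,0],[0,0,0],[0,0,0]]}}

```text
time: 22.55
ee_pos: [0.5338, 0.1067, 0.0348]
eef_rot: [0.697, 0.717, 0.003, 0.003]
ft_force: [-4.0, 1.0, 0.1]
width: 0.0112
grip_force: 50.3
```

Emit:
{"fn": "arm_command", "kwargs": {"xyz": [[0.0003,0,0],[0.0006,0,0],[0.0006,0,0],[0.0006,0,0]], "rot": [[0,0,0],[0,0,0],[0,0,0],[0,0,0]]}}

```text
time: 22.88
ee_pos: [0.5343, 0.1068, 0.0348]
eef_rot: [0.697, 0.717, 0.003, 0.003]
ft_force: [-6.3, -0.1, 0.4]
width: 0.0114
grip_force: 50.4
```

6.3 N. Release, retract, and check.

Emit:
{"fn": "arm_command", "kwargs": {"xyz": [[0,0,0],[0,0,0],[0,0,0],[0,0,0],[0,0,0],[0,0,0]], "rot": [[0,0,0],[0,0,0],[0,0,0],[0,0,0],[0,0,0],[0,0,0]], "grip": 0.5}}

```text
time: 23.38
ee_pos: [0.5352, 0.1067, 0.0352]
eef_rot: [0.697, 0.717, 0.004, 0.004]
ft_force: [-0.2, -0.3, -0.2]
width: 0.0406
grip_force: 0.0
```

Emit:
{"fn": "arm_command", "kwargs": {"xyz": [[0,0,0.005],[0,0,0.02],[0,0,0.04],[0,0,0.065],[0,-0.02,0.09],[0,-0.045,0.11],[0,-0.065,0.115],[0,-0.085,0.115],[0,-0.085,0.115],[0,-0.085,0.115],[0,-0.085,0.115]], "rot": [[0,0,0],[0,0.01,0],[0,0.01,0],[0,0.01,0],[0,0.01,0],[0,0.01,0],[0,0.01,0],[0,0.01,0],[0,0.01,0],[0,0.01,0],[0,0.01,0]]}}

```text
time: 24.3
ee_pos: [0.5349, 0.0225, 0.1501]
eef_rot: [0.697, 0.717, 0.0, -0.0]
ft_force: [0.5, 0.4, -0.1]
width: 0.0433
grip_force: 0.0
```

Run:
```python
from h import *; import pickle
s=r.read_state(); print(s['time'],s['ft_force'],s['ee_pos'],s['eef_rot'])
M,im=snap('wrist','w8.png'); pickle.dump(M,open('M8.pkl','wb'))
p=np.load('g.npy'); c,s=np.cos(p[2]),np.sin(p[2])
g=lambda P:np.round(np.array([c*(P[0]-p[0])+s*(P[1]-p[1]),-s*(P[0]-p[0])+c*(P[1]-p[1])])*1e3,1)
u,v=map(int,px(M,[.534,.107,.08])); h=cv2.cvtColor(im,cv2.COLOR_RGB2HSV)
sub=h[v-18:v+18,u-25:u+25]
m=((sub[...,0]<8)|(sub[...,0]>172))&(sub[...,1]>100)
n,l,st,cc=cv2.connectedComponentsWithStats(m.astype('uint8')); i=1+np.argmax(st[1:,4]); q=cc[i]+[u-25,v-18]; print(st[i])
T=ray(M,*q,.083); print('top',q,T.round(4),g(T),'foot exp',px(M,[T[0],T[1],.03]),px(M,[T[0],T[1],.083]))
y,x=np.nonzero((sub[...,0]>12)&(sub[...,0]<35)&(sub[...,1]>70)); print('brass',len(x), x.min()+u-25 if len(x) else 0,x.max()+u-25 if len(x) else 0, y.min()+v-18 if len(x) else 0)
for t in (0,1,2,3): print(t,[round(min(px(M,[T[0]-np.tan(np.radians(t))*(.083-z)-.006,T[1],z])[0] for z in np.linspace(.03,.083,12)),1)])
u0,v0=px(M,[.54,.12,.03]); u0=int(u0)-100;v0=max(0,int(v0)-75); print(u0,v0)
cv2.imwrite('pics/w8c.png',cv2.resize(im[v0:v0+150,u0:u0+200,::-1],None,fx=4,fy=4,interpolation=2))
print(im[v:v+1,u-12:u+12].tolist())
```

```text
24.3 [ 0.47531684  0.44981888 -0.05784415] [0.53486696 0.02249859 0.15011922] [ 6.97341685e-01  7.16738814e-01  1.68426755e-04 -1.36718779e-04]
[ 18  11  14  15 164]
top [323.5304878  107.07926829] [0.5331 0.1069 0.083 ] [53.5 -6.2] foot exp (np.float64(323.2998744219892), np.float64(109.40437682222031)) (np.float64(323.53048780487796), np.float64(107.07926829268295))
brass 0 0 0 0
0 [np.float64(316.6)]
1 [np.float64(316.6)]
2 [np.float64(315.7)]
3 [np.float64(314.8)]
230 21
[[[243, 241, 246], [243, 241, 246], [242, 240, 246], [242, 238, 244], [229, 201, 211], [201, 108, 113], [208, 87, 91], [219, 88, 92], [220, 89, 92], [220, 89, 91], [220, 88, 90], [220, 88, 91], [220, 90, 91], [220, 89, 92], [220, 88, 92], [219, 87, 91], [219, 87, 90], [216, 87, 90], [199, 94, 97], [176, 136, 142], [173, 166, 173], [171, 168, 176], [177, 173, 182], [218, 214, 223]]]
```

View pics/w8c.png

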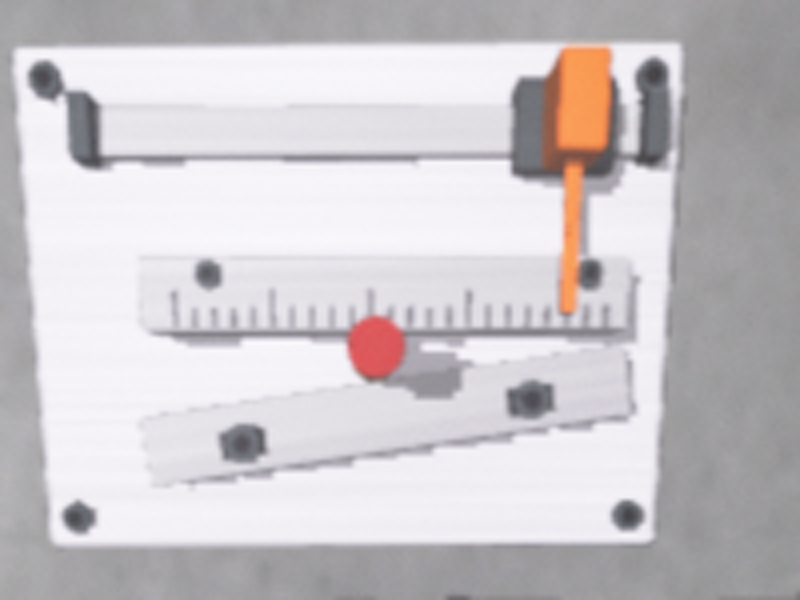

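The rod now stands upright at the 51 mm position (top at crop px (376,347), no brass showing), touching both bars. Pointer at (568,312), about 48.7 mm further along. Now the rider.

Emit:
{"fn": "arm_command", "kwargs": {"xyz": [[0.01,0.03,0],[0.02,0.06,0],[0.03,0.09,0],[0.04,0.12,0],[0.047,0.1435,0],[0.047,0.1435,-0.02],[0.047,0.1435,-0.045],[0.047,0.1435,-0.07],[0.047,0.1435,-0.09],[0.047,0.1435,-0.105],[0.047,0.1435,-0.115],[0.047,0.1435,-0.12],[0.047,0.1435,-0.122],[0.047,0.1435,-0.122]], "rot": [[0,0,0],[0,0,0],[0,0,0],[0,0,0],[0,0,0],[0,0,0],[0,0,0],[0,0,0],[0,0,0],[0,0,0],[0,0,0],[0,0,0],[0,0,0],[0,0,0]], "grip": 0.38}}

```text
time: 25.52
ee_pos: [0.5821, 0.1656, 0.0283]
eef_rot: [0.697, 0.717, 0.0, 0.0]
ft_force: [0.4, -0.1, 0.3]
width: 0.0331
grip_force: 0.0
```

Emit:
{"fn": "arm_command", "kwargs": {"xyz": [[0,0,0],[0,0,0],[0,0,0],[0,0,0],[0,0,0],[0,0,0],[0,0,0]], "rot": [[0,0,0],[0,0,0],[0,0,0],[0,0,0],[0,0,0],[0,0,0],[0,0,0]], "grip": 0, "squeeze": 10}}

```text
time: 26.1
ee_pos: [0.5819, 0.1653, 0.0281]
eef_rot: [0.697, 0.717, 0.0, 0.0]
ft_force: [0.1, -1.1, -0.5]
width: 0.0015
grip_force: 0.0
```

Closed to 1.5 mm, so the fingers hold nothing. Checking numerically where the orange rider is.

Run:
```python
from h import *
p=np.load('g.npy'); c,s=np.cos(p[2]),np.sin(p[2]); gw=lambda x,y,z:[p[0]+c*x-s*y,p[1]+s*x+c*y,z]
st=r.read_state(); print(st['time'],st['width'],st['ft_force'],st['ee_pos'])
for f in ('scene0','s6','NEW'):
    if f=='NEW': M,im=snap('scene','s9.png')
    else: M=r.camera_model('scene'); im=cv2.imread('pics/%s.png'%f)[:,:,::-1]
    h=cv2.cvtColor(np.ascontiguousarray(im),cv2.COLOR_RGB2HSV); m=((h[...,0]>5)&(h[...,0]<15)&(h[...,1]>180)&(h[...,2]>150)).astype('uint8')
    n,l,S,cc=cv2.connectedComponentsWithStats(m)
    print(f,[(S[i].tolist(),cc[i].round(0).tolist()) for i in range(1,n) if S[i,4]>3 and S[i,0]<320 and S[i,1]>150])
for x in (.05,.102): print(x,px(M,gw(x,.05,.046)),px(M,gw(x,.05,.022)),px(M,gw(x,.004,.033)))
for l in ('rider_grip','pointer_tip'):
    for d in r.spot_point(l,'scene')[:2]: P=w(M,d['at']); print(l,round(d['conf'],2),P.round(4),np.round(px(M,P)))
```

```text
26.1 0.0014981839569644434 [ 0.05752126 -1.14197898 -0.52996856] [0.58190927 0.1652939  0.02814283]
scene0 [([243, 171, 9, 9, 54], [247.0, 175.0]), ([287, 208, 6, 7, 28], [289.0, 211.0])]
s6 [([243, 170, 9, 10, 55], [247.0, 175.0]), ([287, 207, 6, 8, 29], [289.0, 211.0])]
NEW [([244, 170, 7, 10, 60], [247.0, 175.0]), ([287, 208, 5, 7, 27], [289.0, 211.0])]
0.05 (np.float64(234.83841273392414), np.float64(177.28294720844318)) (np.float64(235.63099499473498), np.float64(185.41836797841685)) (np.float64(249.9474984384404), np.float64(185.19967886574867))
0.102 (np.float64(245.98960070306805), np.float64(169.99835321848983)) (np.float64(246.62287675030763), np.float64(177.8855618530015)) (np.float64(260.58210695194), np.float64(177.5127308781673))
rider_grip 0.64 [ 0.4816 -0.0303  0.0322] [290. 207.]
rider_grip 0.49 [0.5788 0.1622 0.0488] [246. 169.]
pointer_tip 0.6 [0.5793 0.1177 0.0278] [260. 180.]
pointer_tip 0.56 [ 0.4845 -0.059   0.0231] [301. 213.]
```

Emit:
{"fn": "arm_command", "kwargs": {"xyz": [[0,0,0],[0,0,0]], "rot": [[0,0,0],[0,0,0]]}}

```text
time: 26.42
ee_pos: [0.5819, 0.1653, 0.0281]
eef_rot: [0.697, 0.717, 0.0, 0.0]
ft_force: [-0.2, 0.1, 0.2]
width: 0.0004
grip_force: 0.0
```

Run:
```python
from h import *
M,im=snap('scene','s10.png'); wm=r.camera_model('wrist')
for z in (.028,.047,.098): print(z,np.round(px(M,[.582,.1655,z]),1))
h=cv2.cvtColor(im,cv2.COLOR_RGB2HSV)
for y in range(150,190):
    print(y,''.join('O' if (5<h[y,x,0]<16 and h[y,x,1]>150 and h[y,x,2]>100) else '#' if h[y,x,2]<50 else '+' if h[y,x,2]<90 else '.' for x in range(225,285)))
M,im=snap('wrist','w10.png'); h=cv2.cvtColor(im,cv2.COLOR_RGB2HSV)
m=((h[...,0]>5)&(h[...,0]<15)&(h[...,1]>180)&(h[...,2]>130)).astype('uint8')
n,l,S,cc=cv2.connectedComponentsWithStats(m); print([S[i].tolist() for i in range(1,n) if S[i,4]>8])
for P in ([.582,.1655,.046],[.58,.12,.033],[.533,.107,.083]): print(np.round(px(M,P)))
```

```text
0.028 [246.6 175.6]
0.047 [246.1 169.3]
0.098 [244.7 152. ]
150 ########+++###############+..+++++++++++++++++++............
151 ########+++###############+..++++++++++++++++++.............
152 +############++###########+..+++++++++++++++++++............
153 ..++++######+++###########+..+++++++++++++++++++............
154 .......+++##+..+##########+..+++++++++++++++++++............
155 ..........++....##########+...++++++++++++++++++............
156 ................+#########+..+++++++++++++++++++............
157 ................+#########+..+++++++++++++++++++............
158 ................+#########...++++++++++++++++++++...........
159 .................########+.....++++++++++++++++++...........
160 .................#########.......++..++++++++++.............
161 .................#########.............++...................
162 .................#########+.................................
163 .................#########+.................................
164 .................+########+.................................
165 .................+########+.................................

[... 919 characters left out ...]
.............+++....................++.................
181 ..................+++++++++.............+++.................
182 ......................+++...................................
183 ............................................................
184 ..........................................................+.
185 .........................................................+..
186 ............................................................
187 ............................................................
188 ............................................................
189 ............................................................
[[313, 224, 16, 7, 99]]
[323. 237.]
[319. 287.]
[237. 353.]
```

The fingertips show about 20 mm above the reported TCP (tip at row 167, block top at row 170), so the fingers closed just above the block. Reopening and lowering about 18 mm.

Emit:
{"fn": "arm_command", "kwargs": {"xyz": [[0,0,0],[0,0,0],[0,0,0],[0,0,0],[0,0,0],[0,0,0],[0,0,-0.003],[0,0,-0.006],[0,0,-0.009],[0,0,-0.012],[0,0,-0.014],[0,0,-0.016],[0,0,-0.016]], "rot": [[0,0,0],[0,0,0],[0,0,0],[0,0,0],[0,0,0],[0,0,0],[0,0,0],[0,0,0],[0,0,0],[0,0,0],[0,0,0],[0,0,0],[0,0,0]], "grip": 0.38}}

```text
time: 27.6
ee_pos: [0.5816, 0.1652, 0.0115]
eef_rot: [0.698, 0.717, -0.0, -0.0]
ft_force: [-0.4, 0.3, 0.1]
width: 0.0332
grip_force: 0.0
```

Emit:
{"fn": "arm_command", "kwargs": {"xyz": [[0,0,0],[0,0,0],[0,0,0],[0,0,0],[0,0,0],[0,0,0],[0,0,0]], "rot": [[0,0,0],[0,0,0],[0,0,0],[0,0,0],[0,0,0],[0,0,0],[0,0,0]], "grip": 0, "squeeze": 10}}

```text
time: 28.18
ee_pos: [0.5819, 0.1653, 0.0122]
eef_rot: [0.697, 0.717, 0.0, -0.0]
ft_force: [-0.8, -0.6, 1.6]
width: 0.0119
grip_force: 10.0
```

Gripped (11.9 mm). Sliding the rider back 48.5 mm.

Emit:
{"fn": "arm_command", "kwargs": {"xyz": [[-0.002,-0.0001,0],[-0.006,-0.0002,0],[-0.01,-0.0003,0],[-0.014,-0.0004,0],[-0.018,-0.0005,0],[-0.022,-0.0006,0],[-0.026,-0.0007,0],[-0.03,-0.0009,0],[-0.034,-0.001,0],[-0.038,-0.0011,0],[-0.042,-0.0012,0],[-0.045,-0.0013,0],[-0.047,-0.0014,0],[-0.0485,-0.0014,0],[-0.0485,-0.0014,0],[-0.0485,-0.0014,0]], "rot": [[0,0,0],[0,0,0],[0,0,0],[0,0,0],[0,0,0],[0,0,0],[0,0,0],[0,0,0],[0,0,0],[0,0,0],[0,0,0],[0,0,0],[0,0,0],[0,0,0],[0,0,0],[0,0,0]]}}

```text
time: 29.52
ee_pos: [0.5331, 0.1638, 0.0121]
eef_rot: [0.698, 0.717, -0.0, -0.0]
ft_force: [-1.1, -0.8, 5.8]
width: 0.0117
grip_force: 10.0
```

Emit:
{"fn": "arm_command", "kwargs": {"xyz": [[0,0,0],[0,0,0],[0,0,0],[0,0,0],[0,0,0],[0,0,0.01],[0,0,0.03],[0,0,0.06],[0,0,0.09],[0,-0.02,0.115],[0,-0.055,0.138],[0,-0.09,0.138],[0,-0.125,0.138],[0,-0.143,0.138],[0,-0.143,0.138],[0,-0.143,0.138],[0,-0.143,0.138]], "rot": [[0,0,0],[0,0,0],[0,0,0],[0,0,0],[0,0,0],[0,0,0],[0,0,0],[0,0,0],[0,0,0],[0,0,0],[0,0,0],[0,0,0],[0,0,0],[0,0,0],[0,0,0],[0,0,0],[0,0,0]], "grip": 0.38}}

```text
time: 30.93
ee_pos: [0.5335, 0.0218, 0.1505]
eef_rot: [0.697, 0.717, 0.0, -0.0]
ft_force: [-0.3, 0.8, 0.0]
width: 0.0331
grip_force: 0.0
```

```bash
cat > chk.py <<'E'
from h import *
st=r.read_state(); print(st['time'],st['ft_force'],st['ee_pos'])
p=np.load('g.npy'); c,s=np.cos(p[2]),np.sin(p[2])
g=lambda P:np.array([c*(P[0]-p[0])+s*(P[1]-p[1]),-s*(P[0]-p[0])+c*(P[1]-p[1])])*1e3
gw=lambda x,y,z:[p[0]+c*x-s*y,p[1]+s*x+c*y,z]
M,im=snap('wrist','w_%d.png'%int(st['time']*100)); h=cv2.cvtColor(im,cv2.COLOR_RGB2HSV).astype(int)
hue=h[...,0]
# rod top
u,v=map(int,px(M,gw(.0535,-.006,.083)))
sub=np.zeros(hue.shape,bool); sub[v-14:v+15,u-20:u+21]=1
m=sub&((hue<4)|(hue>172))&(h[...,1]>100); y,x=np.nonzero(m); print('rod px',x.mean(),y.mean(),len(x),x.min(),x.max(),'top g',g(ray(M,x.mean(),y.mean(),.083)).round(1))
# pointer: orange-weighted column centroid per row, mapped to gauge at z=.033
o=np.clip(im[...,0].astype(float)-im[...,2]-15,0,None)*((hue>=5)&(hue<20))
for v in range(60,115):
    wv=o[v,250:420]
    if wv.sum()>60 :
        uu=250+(wv*np.arange(170)).sum()/wv.sum(); wd=(wv>40).sum()
        P=g(ray(M,uu,v,.033)); 
        if -2<P[1]<36: print(v,round(uu,2),wd,P.round(1))
E
python3 chk.py
```

```text
30.9333 [-3.32721676e-01  8.01381405e-01  2.89427675e-04] [0.53345529 0.02182854 0.15045625]
rod px 325.1890243902439 106.5548780487805 164 319 332 top g [53.5 -6.3]
64 325.48 4 [54.2 35.9]
65 325.48 4 [54.2 35. ]
66 325.62 4 [54.3 34.1]
67 325.5 4 [54.2 33.2]
68 325.5 4 [54.2 32.3]
69 325.52 4 [54.2 31.4]
70 325.52 4 [54.2 30.4]
71 325.52 4 [54.2 29.5]
72 325.51 4 [54.2 28.6]
73 325.51 4 [54.2 27.7]
74 325.52 4 [54.2 26.8]
75 325.51 4 [54.2 25.9]
76 325.52 4 [54.2 24.9]
77 325.51 4 [54.2 24. ]
78 325.52 4 [54.3 23.1]
79 325.51 4 [54.2 22.2]
80 325.52 4 [54.3 21.2]
81 325.52 4 [54.3 20.3]
82 325.51 4 [54.3 19.4]
83 325.53 4 [54.3 18.4]
84 325.67 4 [54.4 17.5]
85 325.7 4 [54.5 16.6]
86 325.69 4 [54.4 15.6]
87 325.57 4 [54.3 14.7]
88 325.57 4 [54.3 13.7]
89 325.69 4 [54.5 12.8]
90 325.69 4 [54.5 11.8]
91 325.69 4 [54.5 10.9]
92 325.69 4 [54.5  9.9]
93 325.66 4 [54.4  9. ]
94 325.65 4 [54.4  8. ]
95 325.64 4 [54.4  7.1]
96 325.66 4 [54.4  6.1]
97 325.67 4 [54.5  5.2]
98 325.52 4 [54.3  4.2]
```

Rod at 53.5, pointer at 54.4 in the same frame: 0.9 mm too far. One small correction.

Emit:
{"fn": "arm_command", "kwargs": {"xyz": [[0,0.03,0],[0,0.065,0],[0,0.1,0],[0,0.13,0],[0,0.143,-0.005],[0,0.143,-0.03],[0,0.143,-0.06],[0,0.143,-0.09],[0,0.143,-0.11],[0,0.143,-0.125],[0,0.143,-0.132],[0,0.143,-0.136],[0,0.143,-0.136]], "rot": [[0,0,0],[0,0,0],[0,0,0],[0,0,0],[0,0,0],[0,0,0],[0,0,0],[0,0,0],[0,0,0],[0,0,0],[0,0,0],[0,0,0],[0,0,0]]}}

```text
time: 32.07
ee_pos: [0.5332, 0.1641, 0.0138]
eef_rot: [0.697, 0.717, -0.0, -0.0]
ft_force: [0.5, -0.1, -1.1]
width: 0.0335
grip_force: 0.0
```

Emit:
{"fn": "arm_command", "kwargs": {"xyz": [[0,0,0],[0,0,0],[0,0,0],[0,0,0],[0,0,0],[0,0,0],[0,0,0],[-0.0005,0,0],[-0.0011,0,0],[-0.0011,0,0],[-0.0011,0,0]], "rot": [[0,0,0],[0,0,0],[0,0,0],[0,0,0],[0,0,0],[0,0,0],[0,0,0],[0,0,0],[0,0,0],[0,0,0],[0,0,0]], "grip": 0}}

```text
time: 32.98
ee_pos: [0.5331, 0.1641, 0.0146]
eef_rot: [0.698, 0.717, 0.001, 0.0]
ft_force: [1.4, -0.0, 4.7]
width: 0.0117
grip_force: 10.0
```

Emit:
{"fn": "arm_command", "kwargs": {"xyz": [[0,0,0],[0,0,0],[0,0,0],[0,0,0],[0,0,0],[0,0,0.01],[0,0,0.03],[0,0,0.06],[0,0,0.09],[0,-0.02,0.115],[0,-0.055,0.136],[0,-0.09,0.136],[0,-0.125,0.136],[0,-0.143,0.136],[0,-0.143,0.136],[0,-0.143,0.136],[0,-0.143,0.136]], "rot": [[0,0,0],[0,0,0],[0,0,0],[0,0,0],[0,0,0],[0,0,0],[0,0,0],[0,0,0],[0,0,0],[0,0,0],[0,0,0],[0,0,0],[0,0,0],[0,0,0],[0,0,0],[0,0,0],[0,0,0]], "grip": 0.38}}

```text
time: 34.4
ee_pos: [0.5323, 0.0219, 0.1504]
eef_rot: [0.697, 0.717, 0.0, -0.0]
ft_force: [0.5, 0.4, 0.0]
width: 0.0329
grip_force: 0.0
```

```bash
python3 chk.py | grep -v ' 4 \[.* [23][0-9]'
python3 - <<'E'
from h import *
M,im=snap('scene','send.png')
for l in ('rod_blue','rod_white','rod_red'):
    for d in r.spot_point(l,'scene')[:2]: P=w(M,d['at']); print(l,round(d['conf'],2),P.round(3))
E
```

```text
34.4 [0.50687565 0.4344451  0.00125331] [0.53231396 0.02186451 0.15043018]
rod px 326.5574712643678 106.56896551724138 174 320 333 top g [53.5 -6.3]
64 326.85 5 [54.4 35.9]
65 326.75 5 [54.3 35. ]
66 326.81 5 [54.4 34.1]
67 326.77 5 [54.3 33.2]
82 326.71 4 [54.3 19.4]
83 326.78 4 [54.4 18.4]
84 326.83 4 [54.5 17.5]
85 326.94 5 [54.6 16.6]
86 326.95 5 [54.6 15.6]
87 326.94 5 [54.6 14.7]
88 326.94 5 [54.6 13.7]
89 326.93 5 [54.6 12.8]
90 326.94 5 [54.6 11.9]
91 326.94 5 [54.6 10.9]
92 326.91 5 [54.6 10. ]
93 326.82 5 [54.5  9. ]
94 326.8 5 [54.5  8. ]
95 326.73 4 [54.4  7.1]
96 326.72 4 [54.4  6.1]
97 326.78 5 [54.5  5.2]
98 326.77 4 [54.5  4.2]
rod_white 0.52 [ 0.523 -0.334  0.013]
rod_red 0.43 [0.536 0.109 0.007]
```

The rider stuck: the small command was absorbed by compliance against the friction. Repeating with about 1 mm more.

Emit:
{"fn": "arm_command", "kwargs": {"xyz": [[0,0.03,0],[0,0.065,0],[0,0.1,0],[0,0.13,0],[0,0.143,-0.005],[0,0.143,-0.03],[0,0.143,-0.06],[0,0.143,-0.09],[0,0.143,-0.11],[0,0.143,-0.125],[0,0.143,-0.132],[0,0.143,-0.136],[0,0.143,-0.136]], "rot": [[0,0,0],[0,0,0],[0,0,0],[0,0,0],[0,0,0],[0,0,0],[0,0,0],[0,0,0],[0,0,0],[0,0,0],[0,0,0],[0,0,0],[0,0,0]]}}

```text
time: 35.73
ee_pos: [0.5322, 0.1637, 0.0138]
eef_rot: [0.697, 0.717, -0.0, 0.0]
ft_force: [-0.0, -0.3, 0.5]
width: 0.033
grip_force: 0.0
```

Emit:
{"fn": "arm_command", "kwargs": {"xyz": [[0,0,0],[0,0,0],[0,0,0],[0,0,0],[0,0,0],[0,0,0],[0,0,0],[-0.0005,0,0],[-0.001,0,0],[-0.001,0,0],[-0.001,0,0]], "rot": [[0,0,0],[0,0,0],[0,0,0],[0,0,0],[0,0,0],[0,0,0],[0,0,0],[0,0,0],[0,0,0],[0,0,0],[0,0,0]], "grip": 0}}

```text
time: 36.65
ee_pos: [0.532, 0.164, 0.0146]
eef_rot: [0.698, 0.717, 0.001, 0.0]
ft_force: [1.7, -0.3, 5.7]
width: 0.0115
grip_force: 10.0
```

TCP moved from 0.5331 to 0.5320 while gripped, so the rider moved about 1 mm. Release and check.

Emit:
{"fn": "arm_command", "kwargs": {"xyz": [[0,0,0],[0,0,0],[0,0,0],[0,0,0],[0,0,0],[0,0,0.01],[0,0,0.03],[0,0,0.06],[0,0,0.09],[0,-0.02,0.115],[0,-0.055,0.136],[0,-0.09,0.136],[0,-0.125,0.136],[0,-0.143,0.136],[0,-0.143,0.136],[0,-0.143,0.136],[0,-0.143,0.136]], "rot": [[0,0,0],[0,0,0],[0,0,0],[0,0,0],[0,0,0],[0,0,0],[0,0,0],[0,0,0],[0,0,0],[0,0,0],[0,0,0],[0,0,0],[0,0,0],[0,0,0],[0,0,0],[0,0,0],[0,0,0]], "grip": 0.38}}

```text
time: 38.07
ee_pos: [0.5313, 0.0218, 0.1504]
eef_rot: [0.697, 0.717, 0.0, -0.0]
ft_force: [0.3, 0.0, 0.1]
width: 0.0328
grip_force: 0.0
```

```bash
python3 chk.py | sed -n '1,3p;30,40p'
```

```text
38.0667 [0.28353845 0.0264491  0.07888847] [0.53133334 0.02183611 0.1504222 ]
rod px 327.65294117647056 106.69411764705882 170 321 334 top g [53.5 -6.4]
64 326.84 5 [53.4 35.9]
91 326.54 4 [53.2 10.9]
92 326.55 4 [53.2 10. ]
93 326.56 4 [53.2  9. ]
94 326.56 4 [53.2  8.1]
95 326.56 4 [53.2  7.1]
96 326.55 4 [53.2  6.2]
97 326.56 4 [53.2  5.2]
98 326.61 4 [53.3  4.2]
```

Pointer at 53.2 and rod at 53.5: level within about 0.3 mm. Handing in.

```bash
python3 -c "
from bench import r
print(r.close_job())"
```

```text
the job is handed in; nothing more can be done
None
```

The red rod stands upright, wedged in the larger gauge at about 51 mm on its scale, last pushed with about 6 N, and the pointer is level with it to about 0.3 mm. It first wedged with a lean, so I re-seated it once; the blue and white rods were not touched, and I handed the job in at 38 s of the 72 s.

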